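# Shift the rolling mill's gear lever through the gate into slow forward

### The arm

A 6-joint arm with a two-finger parallel gripper is mounted at the origin on the work surface. World frame = base frame: x ahead of the robot, y to its left, z up, the work surface at z = 0. Lengths are in m, angles in rad, forces in N, time in s.
With the tool pointing down it reaches from about 0.4 to 0.825 m from the base axis. Payload 7 kg.
Tool frame: the origin (TCP) lies at the centre of the arm's flange, where the gripper is bolted on; the fingertips stand 178 mm ahead of it and the grasp point (between the pads) lies 159 mm ahead of it; x points along the fingers, y is the direction in which the jaws open and shut, and the axes are right-handed (so a half turn about x gives the same grasp; the last joint's range is limited). The gripper opens to 88 mm and grips with 3 to 60 N. Pads are 19 mm wide; open, the fingers measure 130 mm over their backs; the gripper's body (78 mm by 193 mm) begins 47 mm behind the grasp point.
Start: joints at [-0.907, 0.359, 0.012, 0, -1.224, -0.288], TCP at [0.248, -0.628, 0.405] pointing down, gripper open.
Joint ranges: [-3.07, 3.07], [-1.43, 2.12], [-1.02, 1.25], [-3.03, 1.67], [-3.05, -0], [-3.03, 3.03]. Speed limits (rad/s): [2.39, 2.39, 3.01, 3.14, 3.14, 3.14].

### API

Orientations are given as [roll, pitch, yaw] about the fixed x, y, z axes, in that order (R = Rz(yaw) Ry(pitch) Rx(roll)).
In Python, from station import status, viewer, arm gives the robot as it stands. The module is installed in compiled form; this text tells all that it offers.
- The arm moves only by the tool apply_moves, never from a script. Its argument "commands" is a list of rows, each an object of numbers: "dx", "dy", "dz": the shift along the world's x, y, z in mm; "spin": the turn about the world's z in degrees; "hand": the closure, from 0 (fully open) to 1 (shut). A call has exactly 5 rows; each row shifts and turns the commanded pose from where the row before left it; what a row does not reach is not made up. A row lasts 1/8 s, in which the tool goes at most 62.5 mm and 10.7 degrees, less where a joint would pass 70% of its speed; a pose out of reach is approached as far as the arm can. A call is refused whole if a number of a shift passes 62.5 or a number of a turn 10.7, either way. A call with a gripper value outside its range is refused whole. The fingers move at their own pace and stop on an object; "grip_force" is the grip in N (left out, the last holds). Time passes only in rows, so rows that do not move let the fingers close, or fill a call up. It gives the time, the measured TCP pose, the force and the opening at its end, in the units of the state.
- status.get_state(): the state, without advancing time (a new reading comes with each control period).
- viewer.grab_frame(name): name is "side" or "top" or "wrist"; returns the picture (420x560x3 uint8, red, green, blue); there is no depth.
- viewer.camera_info(name): a dict with "fx", "fy", "cx", "cy" (pixels), "eye" and "attitude" of the camera in the world; the wrist camera has in their place "T_tool_cam" (4x4, takes a point from camera to tool coordinates, whose origin is the TCP and whose axes are the tool frame's). Camera axes: x right, y up, looking along -z (the intrinsics and any distortion apply to the point x, -y, -z); pixel columns grow to the right and rows downward; lengths in m; the calibration is good to about 2 mm. A picture is of the moment at which its call begins: read the wrist's pose just before it. camera_info takes no time and is no camera call.
- arm.job_done(): hands the job in, once; it reports no verdict.
The state is a dict: "t": time; "q": joint angles; "qd": joint speeds; "joint_efforts": joint torques, N m; "eef_pos": TCP position; "ee_rot": TCP orientation; "force": force on the tool from outside, world axes, zero at the start; "moment": the same for the moment, N m; "width": finger opening in m.
Only numpy, scipy, OpenCV 4.12 (cv2) and the standard library are available. Lean on these libraries where they do the work, as an engineer would, in place of code of your own. Each camera call takes 0.05 s, during which the arm holds its last target.

### The job

Change the rolling mill's gearbox into slow forward. With the fingertips, push the black-knobbed gear lever out of its slot into the neutral cross channel, then across the gate to the end next to the rolling mill (not the motor end), and then away from the robot until it is fully home in the far slot there. Do not run it into any other gear slot on the way, do not pinch or force it, and leave the things lying about where they are.

Things in the scene. Friction and masses are not known exactly. Their poses are not given: they have to be found in the camera images.
- gearbox: Grey cast gearbox on the bench, 280 x 242 mm on plan, bolted down, casing top 125 mm above the bench. Origin on the bench under its centre, directly below the lever's pivot; x runs from the robot's side to the far side, y to the left, z up; turned by up to 20 degrees. The rolling mill and the motor stand to its left and right; which is on which side changes.
- gate (a point): Centre of the top face of the steel gate plate, 130 x 130 mm, on the gearbox, 150 mm above the bench; axes as the gearbox. Cut in it: a cross channel along y (neutral, x = 0) and three rails along x at y = -30, 0, +30 mm, all 17 mm wide: three near slots (robot's side) and three far slots, ending at x = -43 and +43 mm. The teeth between the rails have round noses.
- lever: Gear lever: a 12 mm steel rod with a 40 mm black ball knob, standing up through the gate plate, stopped by the slot edges. Origin: its pivot inside the gearbox, 45 mm above the bench, about which it tilts both ways. Stiff: it stays where it is left, and takes about 3 to 5 N at the knob to move. It cannot be lifted.
- knob (a point): Centre of the 40 mm black ball knob, 180 mm from the pivot, 225 mm above the bench when the lever is upright and about 211 mm in a corner slot. With joints a (lever_across) and b (lever_along) it lies, in the gearbox frame, at x = 0.180 sin b, y = 0.180 cos b sin a, z = 0.045 + 0.180 cos b cos a (m).
- lever_across (a joint): Sideways tilt of the lever, rad: 0 in the middle rail, +0.29 in the left rail (gearbox +y), -0.29 in the right rail (about 51 mm of knob travel either way), with 0.02 of play; the end rails stop it softly. It can change much only while lever_along is within about 0.025 of 0.
- lever_along (a joint): Fore-and-aft tilt of the lever, rad: 0 in the neutral cross channel, +0.27 fully home in a far slot (away from the robot, gearbox +x, knob 48 mm from neutral), -0.27 fully home in a near slot. The slot ends are buffered: from 0.27 on the push rises by about 2 N per mm at the knob, up to a hard end some 5 mm on. The lever starts in the near slot of the middle rail, between -0.27 and -0.20.
- mill: The rolling mill: a grey cast frame 220 x 200 mm on plan and 285 mm high with two bright steel rolls one over the other, gear wheels and a T-handle on top; origin at the centre of its underside, 275 mm to the left or right of the gearbox origin.
- motor: The electric motor: a finned aluminium cylinder lying along y on a foot, with a black box on top, 152 mm high; origin at the centre of its underside, 275 mm from the gearbox origin on the other side than the mill.
- punches_long: Red box of steel punches, 43 x 95 mm, 68 mm high, loose on the bench before the gearbox; origin under its centre. Leave alone.
- punches_short: Smaller red box of steel punches, 43 x 53 mm, 64 mm high, loose on the bench before the gearbox; origin under its centre. Leave alone.
- bench_block: Flat steel bench block 60 x 100 x 22 mm, loose on the bench; origin under its centre. Leave alone.
- hammer: Hammer, 240 mm long, loose on the bench; origin under its middle. Leave alone.
- file: File with a wooden handle, about 300 mm long, 25 mm high, loose on the bench beyond the gearbox; origin under its middle. Leave alone.
- tin: Small aluminium tin, 38 mm across, 26 mm high, loose on the gearbox casing at its far left corner; origin under its centre. Leave alone.
- eraser: White eraser 22 x 50 x 12 mm, loose on the gearbox casing at its near right corner; origin under its centre. Leave alone.

How it is judged:
By the outcome, as a careful person would: the job done as asked, in the order asked, and still so for the second after the job is handed in, with the robot touching nothing.
It also fails if it takes over 61 s, if anything falls off the work surface, if the arm or the gripper's body presses on something with over 40 N, if the wrist force passes 120 N, or if a joint passes its speed limit or range.

## Working session

There is one attempt and no reset: what is moved stays moved. The work goes in short steps, Python scripts to look and compute and a tool call to move; the robot and the scene stay as the last step left them, time stands still between calls to the robot, and variables do not carry over. Pictures are saved under pics/ and viewed, and the job is handed in when it is done.

Besides the shell and the picture viewer there is one more tool, called after ">>>" in YAML: its name, and indented under it one key for each argument. apply_moves: Moves the arm, as the interface text tells. Its arguments: {"type":"object","properties":{"commands":{"type":"array","items":{"type":"object","properties":{"dx":{"type":"number"},"dy":{"type":"number"},"dz":{"type":"number"},"spin":{"type":"number"},"hand":{"type":"number"}}}},"grip_force":{"type":"number"}},"required":["commands"]}

```bash
mkdir -p pics
cat > h.py <<'E'
import numpy as np,cv2
from station import status,viewer,arm
E
python3 - <<'E'
from h import *
print(status.get_state())
for n in("side","top"):
    cv2.imwrite(f"pics/{n}0.png",cv2.cvtColor(viewer.grab_frame(n),cv2.COLOR_RGB2BGR)); print(viewer.camera_info(n))
print(viewer.camera_info("wrist"))
E
```

```text
{'t': 0.0, 'q': array([-9.06902898e-01,  3.59416921e-01,  1.10844376e-02, -3.60615338e-04,
       -1.22410746e+00, -2.88116158e-01]), 'qd': array([ 0.00082089,  0.00073974, -0.00100143,  0.00019692, -0.0014962 ,
       -0.00012703]), 'joint_efforts': array([-1.57075365e-04, -5.82728863e+01,  2.93060786e+01,  6.99712381e+00,
        7.12120032e-03, -1.60877821e-04]), 'eef_pos': array([ 0.24766878, -0.62772385,  0.40371226]), 'ee_rot': array([1.65553926, 1.5691181 , 2.03119372]), 'force': array([ 0.2200477 , -0.53008858, -0.02010368]), 'moment': array([0.01766149, 0.04835008, 0.02628383]), 'width': 0.08750312075201025}
{'fx': 533.1087327572236, 'fy': 533.1087327572236, 'cx': 274.17665314652425, 'cy': 215.4563559755065, 'eye': array([-2.96345622e-04,  6.94890231e-01,  1.16788329e+00]), 'attitude': array([ 0.72854645,  0.01717174, -2.45290985])}
{'fx': 405.97829300816943, 'fy': 405.97829300816943, 'cx': 273.8304805843523, 'cy': 210.89101171994994, 'eye': array([ 4.78189508e-01, -9.86504158e-04,  1.00155395e+00]), 'attitude': array([ 0.11877181,  0.00971654, -1.57815909])}
{'fx': 308.061991091174, 'fy': 308.061991091174, 'cx': 277.3929221194921, 'cy': 212.3897344589681, 'T_tool_cam': array([[-2.86845975e-04,  2.56650997e-01, -9.66504104e-01,
         1.98875227e-02],
       [ 9.99999783e-01, -4.99481733e-04, -4.29422282e-04,
        -9.65236864e-04],
       [-5.92962802e-04, -9.66504018e-01, -2.56650798e-01,
        -6.69862937e-02],
       [ 0.00000000e+00,  0.00000000e+00,  0.00000000e+00,
         1.00000000e+00]])}
```

View pics/side0.png

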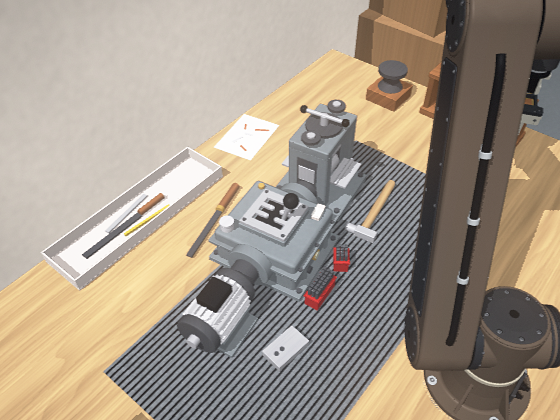

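View pics/top0.png

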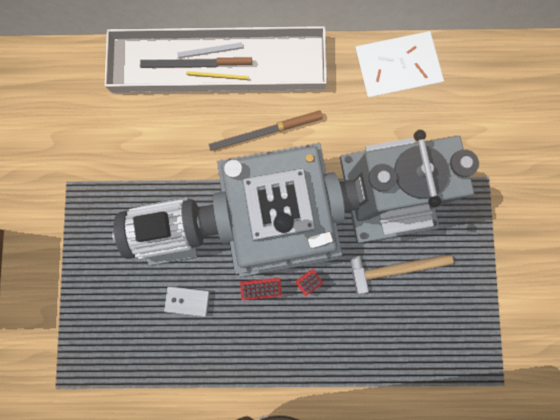

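The top view has the robot at the bottom. The mill is on the right (-y), the motor on the left, and the knob near px (283,222). Next I'll measure the plate and the knob.

```bash
cat >> h.py <<'E'
from scipy.spatial.transform import Rotation as Ro
def cam(n,st=None):
    c=viewer.camera_info(n)
    if n=="wrist":
        R=Ro.from_euler('xyz',st['ee_rot']).as_matrix();T=np.array(c['T_tool_cam'])
        return c,R@T[:3,:3],R@T[:3,3]+st['eef_pos']
    return c,Ro.from_euler('xyz',c['attitude']).as_matrix(),np.array(c['eye'])
def ray(n,u,v,st=None):
    c,R,e=cam(n,st); d=R@np.array([(u-c['cx'])/c['fx'],-(v-c['cy'])/c['fy'],-1]); return e,d/np.linalg.norm(d)
def onz(n,u,v,z,st=None):
    e,d=ray(n,u,v,st); return e+d*(z-e[2])/d[2]
def cross(a,b):
    (e1,d1),(e2,d2)=a,b
    s=np.linalg.lstsq(np.c_[d1,-d2],e2-e1,rcond=None)[0]; p,q=e1+d1*s[0],e2+d2*s[1]; return (p+q)/2,np.linalg.norm(p-q)
def proj(n,p,st=None):
    c,R,e=cam(n,st); q=R.T@(np.asarray(p)-e); return c['cx']+c['fx']*q[0]/-q[2], c['cy']-c['fy']*q[1]/-q[2]
E
python3 - <<'E'
from h import *
for n,(x0,y0,x1,y1) in {"top":(205,135,355,285),"side":(200,165,340,305)}.items():
    im=cv2.imread(f"pics/{n}0.png")[y0:y1,x0:x1]
    cv2.imwrite(f"pics/{n}z.png",cv2.resize(im,None,fx=4,fy=4,interpolation=cv2.INTER_CUBIC))
E
```

```text
(no output)
```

View pics/topz.png

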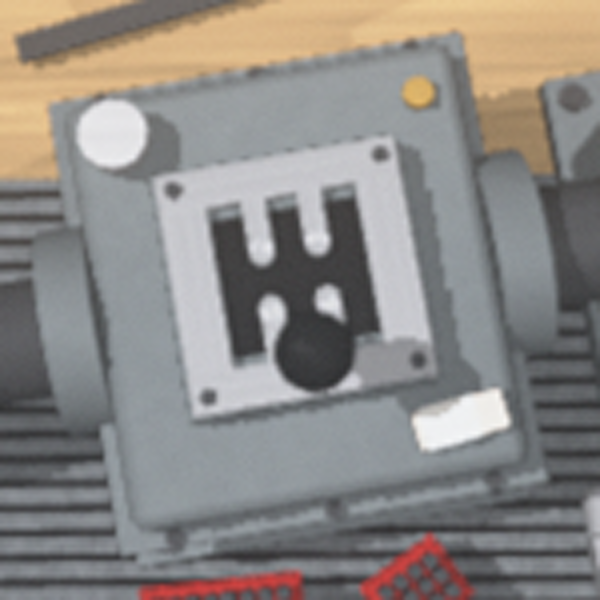

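View pics/sidez.png

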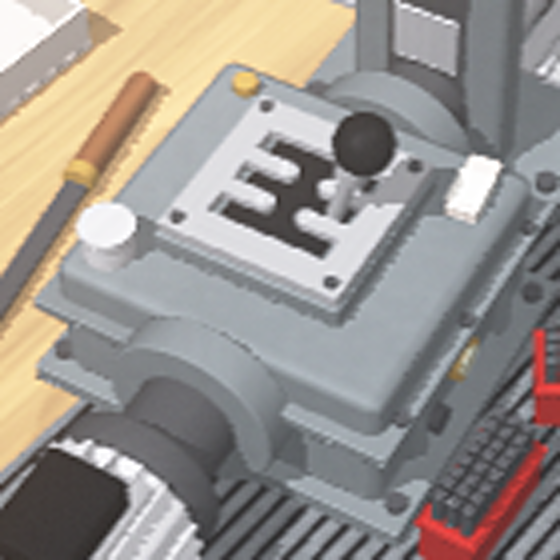

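Run:
```python
from h import *
T=lambda u,v:(u/4+205-.375,v/4+135-.375); S=lambda u,v:(u/4+200-.375,v/4+165-.375)
cor=[onz("top",*T(*p),.15) for p in[(153,179),(395,137),(437,375),(195,418)]]
scr=[onz("top",*T(*p),.15) for p in[(174,190),(381,153),(419,359),(208,397)]]
scs=[onz("side",*S(*p),.15) for p in[(267,105),(415,165),(332,282),(177,216)]]
for c in(cor,scr,scs):
    c=np.array(c);m=c.mean(0);d=[np.linalg.norm(c[i]-c[i-1]) for i in range(4)]
    for i in range(4): print(np.round(c[i],4),end='')
    print("centre",m.round(4),"sides",np.round(d,4))
c=np.array(cor);f=(c[0]+c[1]-c[2]-c[3]);g=c[0]+c[3]-c[1]-c[2]
print("yaw",np.degrees([np.arctan2(f[1],f[0]),np.arctan2(-g[0],g[1])]))
k,e=cross(ray("top",*T(314,350)),ray("side",*S(364,144)));print("knob",k,e)
m=c.mean(0)
for yaw in(np.arctan2(f[1],f[0]),):
    R=Ro.from_euler('z',yaw).as_matrix();print("knob in gb",R.T@(k-[m[0],m[1],0]))
```

```text
[0.6482 0.0721 0.15  ][ 0.6698 -0.0573  0.15  ][ 0.5422 -0.0773  0.15  ][0.5206 0.0499 0.15  ]centre [ 0.5952 -0.0031  0.15  ] sides [0.1295 0.1312 0.1291 0.1289]
[0.6421 0.0609 0.15  ][ 0.6611 -0.0497  0.15  ][ 0.5507 -0.068   0.15  ][0.5316 0.043  0.15  ]centre [ 0.5964 -0.0034  0.15  ] sides [0.1119 0.1122 0.112  0.1126]
[ 0.6627 -0.0503  0.15  ][ 0.5524 -0.0684  0.15  ][0.5326 0.042  0.15  ][0.644  0.0612 0.15  ]centre [ 0.5979 -0.0039  0.15  ] sides [0.113  0.1118 0.1122 0.113 ]
yaw [9.40037002 9.55145485]
knob [ 0.54991104 -0.0117173   0.21848557] 0.000649012907534337
knob in gb [-0.04606891 -0.00105878  0.21848557]
```

```bash
cat >> h.py <<'E'
C=np.array([.5968,-.0035]); YAW=np.radians(9.5); R2=np.array([[np.cos(YAW),-np.sin(YAW)],[np.sin(YAW),np.cos(YAW)]])
def gb(x,y): return C+R2@[x,y]
def st():
    s=status.get_state();R=Ro.from_euler('xyz',s['ee_rot']).as_matrix()
    tip=s['eef_pos']+R[:,0]*.178
    print("t",round(s['t'],2),"tcp",s['eef_pos'].round(4),"tip",tip.round(4),"tip_gb",(R2.T@(tip[:2]-C)).round(4),"jawdir",np.degrees(np.arctan2(R[1,1],R[0,1])).round(2),"fx_gb",(R2.T@s['force'][:2]).round(2),s['force'].round(2),"w",s['width'].round(4),"x",R[:,0].round(3)); return s
E
python3 - <<'E'
from h import *
st(); print(gb(-.11,0),gb(-.0465-.042,0))
E
```

```text
Traceback (most recent call last):
  File "h.py", line 24, in st
    print("t",round(s['t'],2),"tcp",s['eef_pos'].round(4),"tip",tip.round(4),"tip_gb",(R2.T@(tip[:2]-C)).round(4),"jawdir",np.degrees(np.arctan2(R[1,1],R[0,1])).round(2),"fx_gb",(R2.T@s['force'][:2]).round(2),s['force'].round(2),"w",s['width'].round(4),"x",R[:,0].round(3)); return s
                                                                                                                                                                                                                                         ^^^^^^^^^^^^^^^^
AttributeError: 'float' object has no attribute 'round'
```

```bash
sed -i "s/s\['width'\].round(4)/round(s['width'],4)/" h.py
python3 - <<'E'
from h import *
st(); print(gb(-.11,0),gb(-.0465-.042,0))
E
```

```text
t 0.1 tcp [ 0.2477 -0.6277  0.4038] tip [ 0.2476 -0.6275  0.2258] tip_gb [-0.4474 -0.5578] jawdir 111.53 fx_gb [0.02 0.18] [-0.01  0.18  0.45] w 0.0878 x [-0.001  0.001 -1.   ]
[ 0.48830858 -0.02165524] [ 0.50951372 -0.01810671]
```

>>> apply_moves:
  commands:
    - {"dz": 50,"hand": 1}
    - {"dz": 50,"hand": 1}
    - {"dx": 10,"dy": 45,"spin": 6,"hand": 1}
    - {"dx": 15,"dy": 45,"spin": 6,"hand": 1}
    - {"dx": 15,"dy": 45,"spin": 6,"hand": 1}
  grip_force: 10

```text
invalid input at $.commands[0]: expected keys dx, dy, dz, spin, hand
```

>>> apply_moves:
  commands:
    - {"dx": 17,"dy": 48,"spin": 6,"hand": 1}
    - {"dx": 17,"dy": 48,"spin": 6,"hand": 1}
    - {"dx": 17,"dy": 48,"spin": 6,"hand": 1}
    - {"dx": 17,"dy": 48,"spin": 6,"hand": 1}
    - {"dx": 17,"dy": 48,"spin": 6,"hand": 1}

```text
invalid input at $.commands[0]: expected keys dx, dy, dz, spin, hand
```

>>> apply_moves:
  commands:
    - {"dx": 17,"dy": 48,"spin": 6,"hand": 1}
    - {"dx": 17,"dy": 48,"spin": 6,"hand": 1}
    - {"dx": 17,"dy": 48,"spin": 6,"hand": 1}
    - {"dx": 18,"dy": 48,"spin": 6,"hand": 1}
    - {"dx": 18,"dy": 35,"spin": 6,"hand": 1}

```text
invalid input at $.commands[0]: expected keys dx, dy, dz, spin, hand
```

Run:
```python
from h import *
s=st()
cv2.imwrite("pics/w1.png",cv2.cvtColor(viewer.grab_frame("wrist"),cv2.COLOR_RGB2BGR));cv2.imwrite("pics/s1.png",cv2.cvtColor(viewer.grab_frame("side"),cv2.COLOR_RGB2BGR))
```

```text
t 0.1 tcp [ 0.2477 -0.6277  0.4038] tip [ 0.2476 -0.6275  0.2258] tip_gb [-0.4474 -0.5578] jawdir 111.53 fx_gb [0.02 0.18] [-0.01  0.18  0.45] w 0.0878 x [-0.001  0.001 -1.   ]
```

View pics/w1.png

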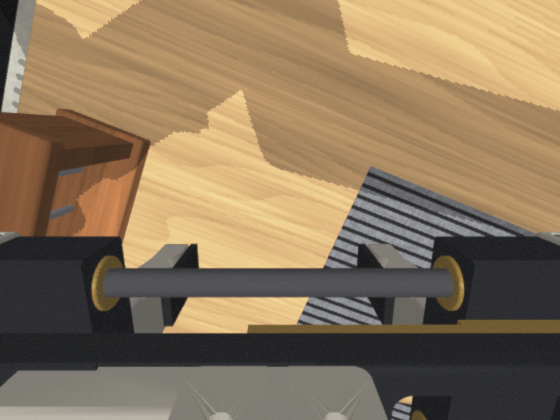

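View pics/s1.png

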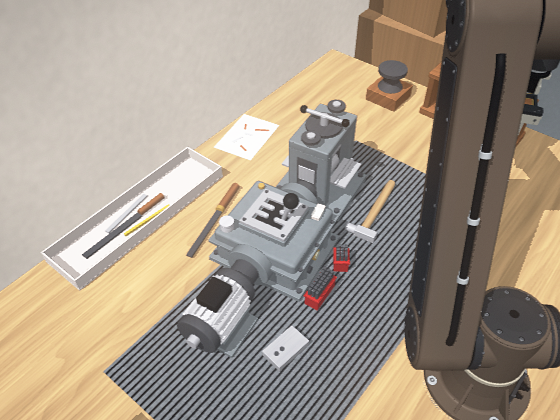

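The calls were refused because every row needs all five keys, so nothing has moved yet. The wrist picture shows only bench, and the side view is unchanged. I'll send the moves again.

>>> apply_moves:
  commands:
    - {"dx": 0,"dy": 0,"dz": 50,"spin": 0,"hand": 1}
    - {"dx": 0,"dy": 0,"dz": 50,"spin": 0,"hand": 1}
    - {"dx": 10,"dy": 45,"dz": 0,"spin": 6,"hand": 1}
    - {"dx": 15,"dy": 45,"dz": 0,"spin": 6,"hand": 1}
    - {"dx": 15,"dy": 45,"dz": 0,"spin": 6,"hand": 1}
  grip_force: 10

```text
t: 0.82
eef_pos: [0.2878, -0.4916, 0.5045]
ee_rot: [0.993, 1.571, 1.686]
force: [1.3, 0.5, 0.3]
width: 0.0431
```

>>> apply_moves:
  commands:
    - {"dx": 17,"dy": 48,"dz": 0,"spin": 6,"hand": 1}
    - {"dx": 17,"dy": 48,"dz": 0,"spin": 6,"hand": 1}
    - {"dx": 17,"dy": 48,"dz": 0,"spin": 6,"hand": 1}
    - {"dx": 17,"dy": 48,"dz": 0,"spin": 6,"hand": 1}
    - {"dx": 17,"dy": 48,"dz": 0,"spin": 6,"hand": 1}

```text
t: 1.45
eef_pos: [0.3728, -0.2513, 0.5048]
ee_rot: [-1.188, 1.57, 0.028]
force: [0.8, -0.8, 0.6]
width: 0.0001
```

>>> apply_moves:
  commands:
    - {"dx": 17,"dy": 48,"dz": 0,"spin": 6,"hand": 1}
    - {"dx": 17,"dy": 48,"dz": 0,"spin": 6,"hand": 1}
    - {"dx": 17,"dy": 48,"dz": 0,"spin": 6,"hand": 1}
    - {"dx": 18,"dy": 48,"dz": 0,"spin": 6,"hand": 1}
    - {"dx": 18,"dy": 35,"dz": 0,"spin": 6,"hand": 1}

```text
t: 2.08
eef_pos: [0.4598, -0.024, 0.5049]
ee_rot: [-1.192, 1.57, 0.55]
force: [1.1, -0.3, 0.5]
width: 0.0005
```

Run:
```python
from h import *
s=st()
cv2.imwrite("pics/w2.png",cv2.cvtColor(viewer.grab_frame("wrist"),cv2.COLOR_RGB2BGR));cv2.imwrite("pics/s2.png",cv2.cvtColor(viewer.grab_frame("side"),cv2.COLOR_RGB2BGR))
```

```text
t 2.08 tcp [ 0.4598 -0.024   0.5049] tip [ 0.4599 -0.0239  0.3269] tip_gb [-0.1384  0.0025] jawdir -170.19 fx_gb [ 1.03 -0.5 ] [ 1.09 -0.32  0.48] w 0.0005 x [ 0.001  0.    -1.   ]
```

View pics/w2.png

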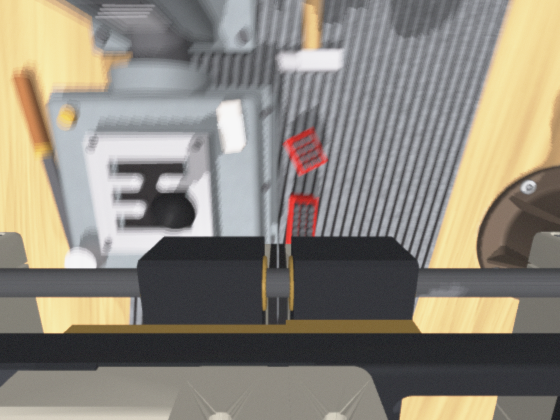

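View pics/s2.png

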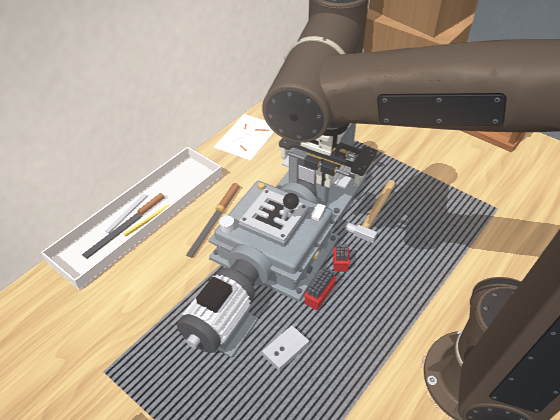

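>>> apply_moves:
  commands:
    - {"dx": 0,"dy": -2.5,"dz": -45,"spin": 0,"hand": 1}
    - {"dx": 0,"dy": 0,"dz": -45,"spin": 0,"hand": 1}
    - {"dx": 0,"dy": 0,"dz": -37,"spin": 0,"hand": 1}
    - {"dx": 0,"dy": 0,"dz": 0,"spin": 0,"hand": 1}
    - {"dx": 0,"dy": 0,"dz": 0,"spin": 0,"hand": 1}

```text
t: 2.8
eef_pos: [0.4603, -0.0285, 0.3792]
ee_rot: [-1.792, 1.569, -0.054]
force: [0.9, 1.1, 0.3]
width: 0.0006
```

Run:
```python
from h import *
s=st()
im=cv2.cvtColor(viewer.grab_frame("side"),cv2.COLOR_RGB2BGR);cv2.imwrite("pics/s3.png",cv2.resize(im[120:300,200:400],None,fx=3,fy=3))
im=cv2.cvtColor(viewer.grab_frame("wrist"),cv2.COLOR_RGB2BGR);cv2.imwrite("pics/w3.png",im)
```

```text
t 2.8 tcp [ 0.4603 -0.0285  0.3792] tip [ 0.4606 -0.0285  0.2012] tip_gb [-0.1385 -0.0022] jawdir -170.47 fx_gb [1.02 0.91] [0.86 1.07 0.34] w 0.0006 x [ 0.002 -0.    -1.   ]
```

View pics/s3.png

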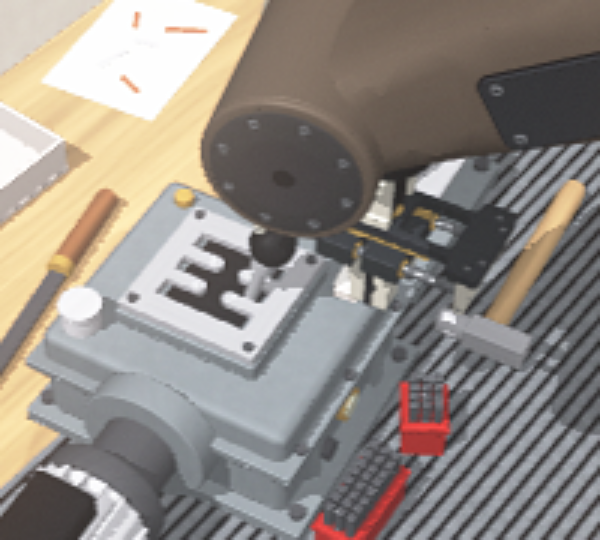

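View pics/w3.png

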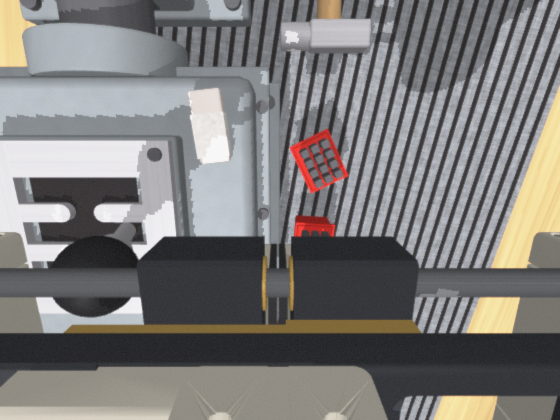

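>>> apply_moves:
  commands:
    - {"dx": 13,"dy": 4.5,"dz": 0,"spin": 0,"hand": 1}
    - {"dx": 13,"dy": 2.5,"dz": 0,"spin": 0,"hand": 1}
    - {"dx": 10,"dy": 1.5,"dz": 0,"spin": 0,"hand": 1}
    - {"dx": 5,"dy": 1,"dz": 0,"spin": 0,"hand": 1}
    - {"dx": 5,"dy": 1,"dz": 0,"spin": 0,"hand": 1}

```text
t: 3.52
eef_pos: [0.5061, -0.0178, 0.3774]
ee_rot: [1.734, 1.57, -2.812]
force: [0.1, -0.4, -0.4]
width: 0.0005
```

```bash
cat >> h.py <<'E'
def snap(k,names=("top","side")):
    for n in names:
        im=cv2.cvtColor(viewer.grab_frame(n),cv2.COLOR_RGB2BGR)
        if n=="side": im=cv2.resize(im[150:290,220:380],None,fx=4,fy=4,interpolation=cv2.INTER_CUBIC)
        if n=="top": im=cv2.resize(im[135:285,205:355],None,fx=4,fy=4,interpolation=cv2.INTER_CUBIC)
        cv2.imwrite(f"pics/{n}{k}.png",im)
E
python3 - <<'E'
from h import *
s=st();snap("4")
E
```

```text
t 3.52 tcp [ 0.5061 -0.0178  0.3774] tip [ 0.506  -0.0179  0.1994] tip_gb [-0.092   0.0008] jawdir -170.47 fx_gb [ 0.07 -0.43] [ 0.14 -0.41 -0.37] w 0.0005 x [-0.001 -0.    -1.   ]
```

View pics/side4.png

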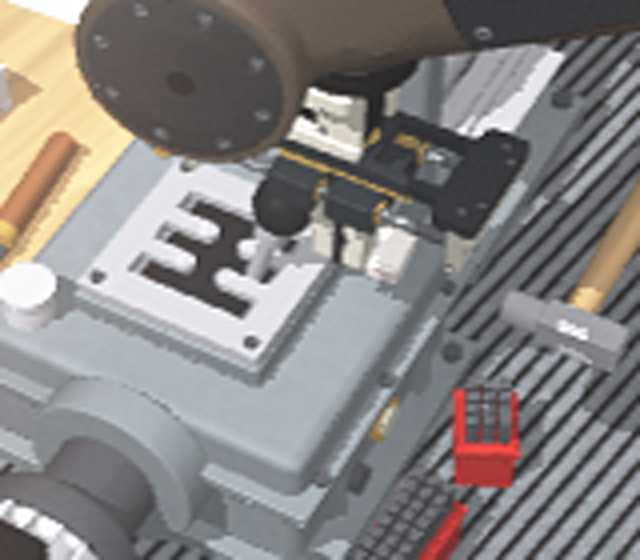

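View pics/top4.png

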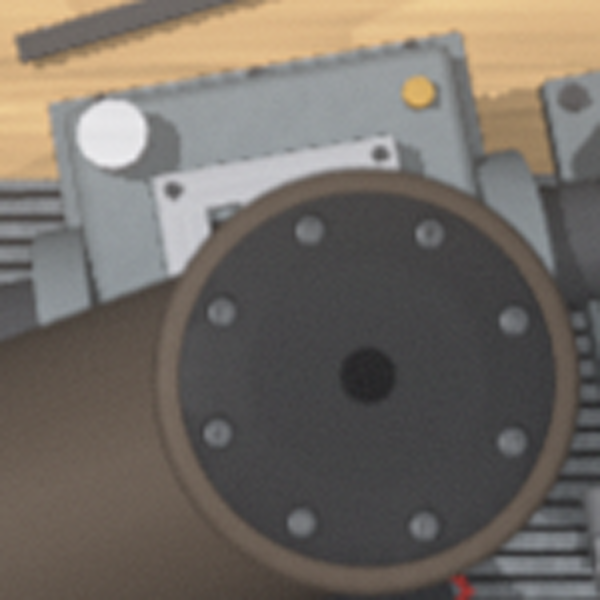

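>>> apply_moves:
  commands:
    - {"dx": 2,"dy": 0,"dz": 4,"spin": 0,"hand": 1}
    - {"dx": 3,"dy": 0.5,"dz": 0,"spin": 0,"hand": 1}
    - {"dx": 3,"dy": 0.5,"dz": 0,"spin": 0,"hand": 1}
    - {"dx": 4,"dy": 0.5,"dz": 0,"spin": 0,"hand": 1}
    - {"dx": 4,"dy": 0.5,"dz": 0,"spin": 0,"hand": 1}

```text
t: 4.25
eef_pos: [0.5211, -0.0162, 0.3817]
ee_rot: [1.725, 1.568, -2.821]
force: [-6.5, -0.3, 5.4]
width: 0.0005
```

Run:
```python
from h import *
s=st();snap("5",("side",))
```

```text
t 4.25 tcp [ 0.5211 -0.0162  0.3817] tip [ 0.5206 -0.0164  0.2037] tip_gb [-0.0773 -0.0001] jawdir -170.47 fx_gb [-6.43  0.81] [-6.47 -0.27  5.41] w 0.0005 x [-0.003 -0.001 -1.   ]
```

View pics/side5.png

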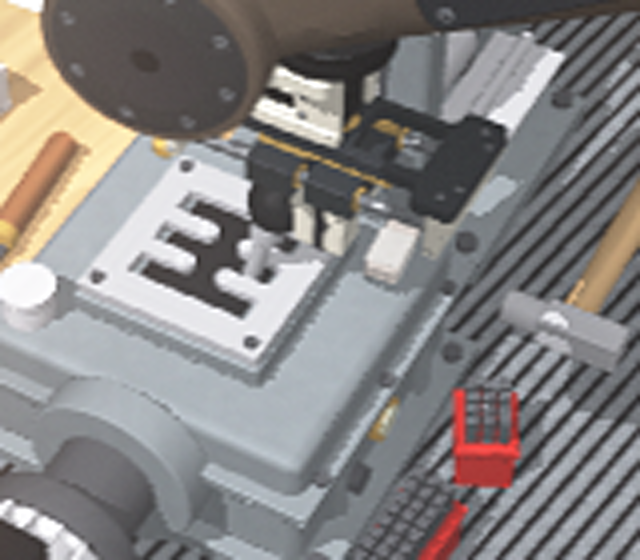

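```bash
cat >> h.py <<'E'
def knob(a,b):
    x=.18*np.sin(b);y=.18*np.cos(b)*np.sin(a);return np.r_[gb(x,y),.045+.18*np.cos(b)*np.cos(a)]
E
python3 - <<'E'
from h import *
for b in(-.26,-.24,-.22,-.2,-.18,-.1,0):
    u,v=proj("side",knob(0,b)); print(b,(.18*np.sin(b)).round(4),round((u+.375-220)*4,1),round((v+.375-150)*4,1))
E
```

```text
-0.26 -0.0463 282.3 203.1
-0.24 -0.0428 277.3 200.1
-0.22 -0.0393 272.3 197.2
-0.2 -0.0358 267.3 194.3
-0.18 -0.0322 262.3 191.5
-0.1 -0.018 242.0 181.1
0 0.0 216.6 169.9
```

>>> apply_moves:
  commands:
    - {"dx": 4,"dy": 0.7,"dz": 1.5,"spin": 0,"hand": 1}
    - {"dx": 4,"dy": 0.7,"dz": 1.2,"spin": 0,"hand": 1}
    - {"dx": 4,"dy": 0.7,"dz": 1.2,"spin": 0,"hand": 1}
    - {"dx": 4,"dy": 0.7,"dz": 1,"spin": 0,"hand": 1}
    - {"dx": 4,"dy": 0.7,"dz": 1,"spin": 0,"hand": 1}

```text
t: 4.92
eef_pos: [0.5412, -0.0127, 0.3874]
ee_rot: [1.675, 1.568, -2.871]
force: [-4.8, -0.9, 3.4]
width: 0.0006
```

Run:
```python
from h import *
s=st();snap("6",("side",))
```

```text
t 4.92 tcp [ 0.5412 -0.0127  0.3874] tip [ 0.5408 -0.0128  0.2094] tip_gb [-0.0568  0.0001] jawdir -170.48 fx_gb [-4.93 -0.13] [-4.85 -0.94  3.4 ] w 0.0006 x [-0.002 -0.001 -1.   ]
```

View pics/side6.png

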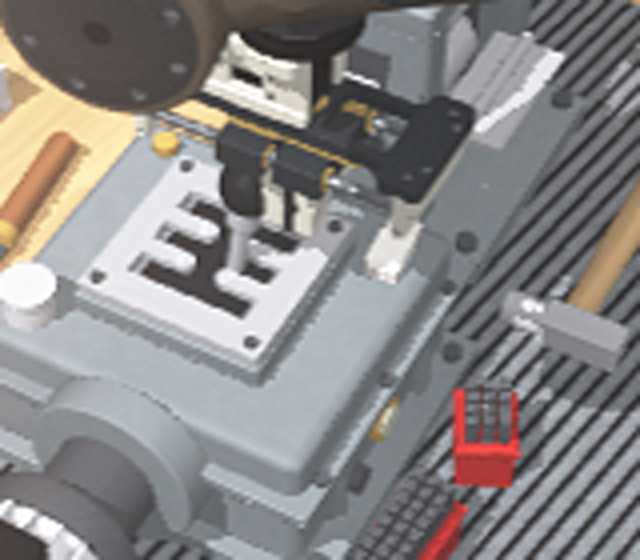

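>>> apply_moves:
  commands:
    - {"dx": 4,"dy": 0.7,"dz": 0.8,"spin": 0,"hand": 1}
    - {"dx": 4,"dy": 0.7,"dz": 0.6,"spin": 0,"hand": 1}
    - {"dx": 4,"dy": 0.7,"dz": 0.5,"spin": 0,"hand": 1}
    - {"dx": 4,"dy": 0.7,"dz": 0.4,"spin": 0,"hand": 1}
    - {"dx": 1,"dy": 0.2,"dz": 0.2,"spin": 0,"hand": 1}

```text
t: 5.6
eef_pos: [0.559, -0.0093, 0.39]
ee_rot: [2.285, 1.571, -2.261]
force: [-4.5, -1.2, 2.9]
width: 0.0004
```

Run:
```python
from h import *
s=st();snap("7",("side",))
def P(p):
    u,v=proj("side",p);return round((u+.375-220)*4,1),round((v+.375-150)*4,1)
for x in(-.006,-.004,-.002,0): print(x,"knob",P(knob(0,x/.18)),"rod at plate",P(np.r_[gb(x*105/180,0),.15]),"rod .17/.19",P(np.r_[gb(x*125/180,0),.17]),P(np.r_[gb(x*145/180,0),.19]))
```

```text
t 5.6 tcp [ 0.559  -0.0093  0.39  ] tip [ 0.559  -0.0094  0.212 ] tip_gb [-0.0383  0.0005] jawdir -170.47 fx_gb [-4.64 -0.41] [-4.51 -1.17  2.9 ] w 0.0004 x [-0. -0. -1.]
-0.006 knob (np.float64(225.1), np.float64(173.4)) rod at plate (np.float64(223.4), np.float64(253.3)) rod .17/.19 (np.float64(223.8), np.float64(232.7)) (np.float64(224.3), np.float64(211.5))
-0.004 knob (np.float64(222.2), np.float64(172.2)) rod at plate (np.float64(221.8), np.float64(252.7)) rod .17/.19 (np.float64(221.9), np.float64(231.9)) (np.float64(222.1), np.float64(210.6))
-0.002 knob (np.float64(219.4), np.float64(171.1)) rod at plate (np.float64(220.3), np.float64(252.0)) rod .17/.19 (np.float64(220.1), np.float64(231.1)) (np.float64(219.8), np.float64(209.7))
0 knob (np.float64(216.6), np.float64(169.9)) rod at plate (np.float64(218.7), np.float64(251.4)) rod .17/.19 (np.float64(218.2), np.float64(230.3)) (np.float64(217.6), np.float64(208.8))
```

View pics/side7.png

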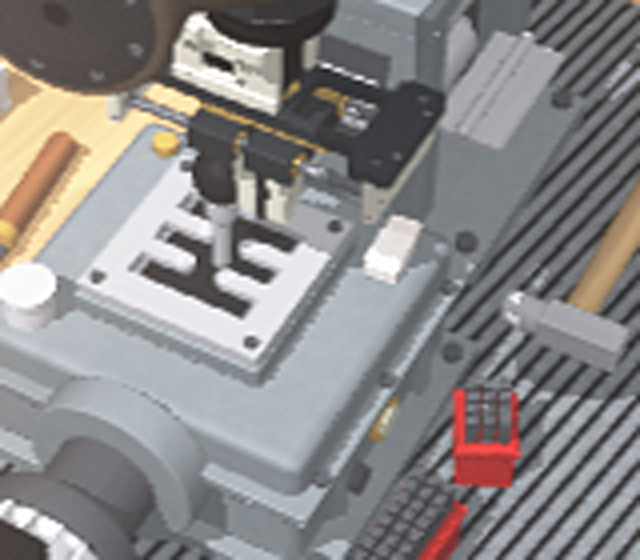

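```bash
python3 - <<'E'
from h import *
im=cv2.imread("pics/side7.png").mean(2).astype(int)
for v in(215,222,230,238,246): print(v,list(zip(range(196,252,3),im[v,196:252:3])))
E
python3 -c "
import cv2
im=cv2.imread('pics/side7.png');cv2.imwrite('pics/side7z.png',cv2.resize(im[130:290,140:300],None,fx=3.5,fy=3.5))"
```

```text
215 [(196, np.int64(142)), (199, np.int64(111)), (202, np.int64(86)), (205, np.int64(104)), (208, np.int64(147)), (211, np.int64(181)), (214, np.int64(190)), (217, np.int64(187)), (220, np.int64(185)), (223, np.int64(178)), (226, np.int64(169)), (229, np.int64(162)), (232, np.int64(150)), (235, np.int64(134)), (238, np.int64(127)), (241, np.int64(144)), (244, np.int64(172)), (247, np.int64(197)), (250, np.int64(204))]
222 [(196, np.int64(236)), (199, np.int64(244)), (202, np.int64(253)), (205, np.int64(255)), (208, np.int64(222)), (211, np.int64(187)), (214, np.int64(176)), (217, np.int64(171)), (220, np.int64(167)), (223, np.int64(165)), (226, np.int64(159)), (229, np.int64(141)), (232, np.int64(104)), (235, np.int64(73)), (238, np.int64(63)), (241, np.int64(63)), (244, np.int64(59)), (247, np.int64(67)), (250, np.int64(88))]
230 [(196, np.int64(232)), (199, np.int64(242)), (202, np.int64(248)), (205, np.int64(249)), (208, np.int64(239)), (211, np.int64(216)), (214, np.int64(195)), (217, np.int64(187)), (220, np.int64(184)), (223, np.int64(176)), (226, np.int64(157)), (229, np.int64
[... 285 characters left out ...]
170)), (214, np.int64(165)), (217, np.int64(185)), (220, np.int64(184)), (223, np.int64(172)), (226, np.int64(156)), (229, np.int64(133)), (232, np.int64(88)), (235, np.int64(65)), (238, np.int64(73)), (241, np.int64(77)), (244, np.int64(86)), (247, np.int64(95)), (250, np.int64(98))]
246 [(196, np.int64(72)), (199, np.int64(70)), (202, np.int64(65)), (205, np.int64(58)), (208, np.int64(61)), (211, np.int64(97)), (214, np.int64(152)), (217, np.int64(187)), (220, np.int64(187)), (223, np.int64(172)), (226, np.int64(155)), (229, np.int64(131)), (232, np.int64(69)), (235, np.int64(64)), (238, np.int64(128)), (241, np.int64(179)), (244, np.int64(183)), (247, np.int64(188)), (250, np.int64(217))]
```

View pics/side7z.png

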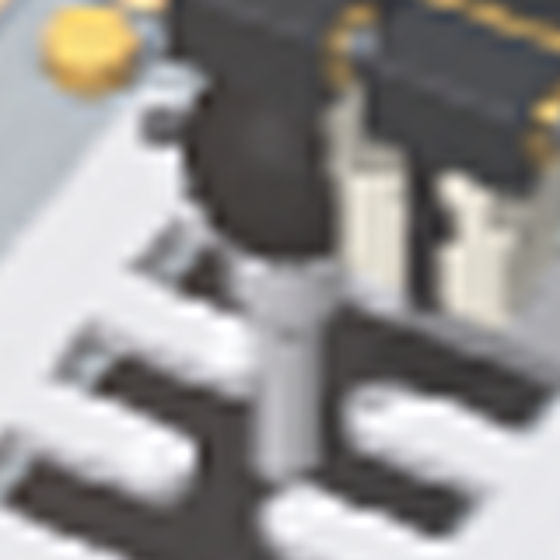

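>>> apply_moves:
  commands:
    - {"dx": 2.5,"dy": 0.3,"dz": 0.2,"spin": 0,"hand": 1}
    - {"dx": 0,"dy": 0,"dz": 0,"spin": 0,"hand": 1}
    - {"dx": -10,"dy": -1.7,"dz": 0,"spin": 0,"hand": 1}
    - {"dx": -10,"dy": -1.7,"dz": -2,"spin": 0,"hand": 1}
    - {"dx": 0,"dy": 0,"dz": -2,"spin": 0,"hand": 1}

```text
t: 6.28
eef_pos: [0.5404, -0.0126, 0.3865]
ee_rot: [-1.256, 1.57, 0.481]
force: [0.4, -0.1, 1.0]
width: 0.0003
```

>>> apply_moves:
  commands:
    - {"dx": -3,"dy": 20,"dz": -2,"spin": 0,"hand": 1}
    - {"dx": -3,"dy": 20,"dz": 0,"spin": 0,"hand": 1}
    - {"dx": -2,"dy": 11,"dz": 0,"spin": 0,"hand": 1}
    - {"dx": 0,"dy": 0,"dz": 0,"spin": 0,"hand": 1}
    - {"dx": 0,"dy": 0,"dz": 0,"spin": 0,"hand": 1}

```text
t: 6.9
eef_pos: [0.5333, 0.0383, 0.3842]
ee_rot: [-2.995, 1.571, -1.257]
force: [-0.9, -1.1, -0.1]
width: 0.0006
```

Run:
```python
from h import *
s=st();snap("8",("side","top"))
im=cv2.cvtColor(viewer.grab_frame("wrist"),cv2.COLOR_RGB2BGR);cv2.imwrite("pics/w8.png",im)
```

```text
t 6.9 tcp [0.5333 0.0383 0.3842] tip [0.5333 0.0383 0.2062] tip_gb [-0.0558  0.0517] jawdir -170.46 fx_gb [-1.1  -0.98] [-0.93 -1.15 -0.12] w 0.0006 x [ 0. -0. -1.]
```

View pics/side8.png

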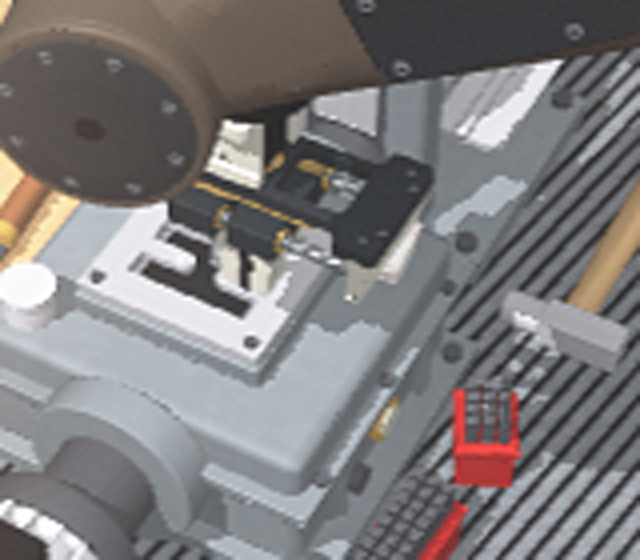

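View pics/w8.png

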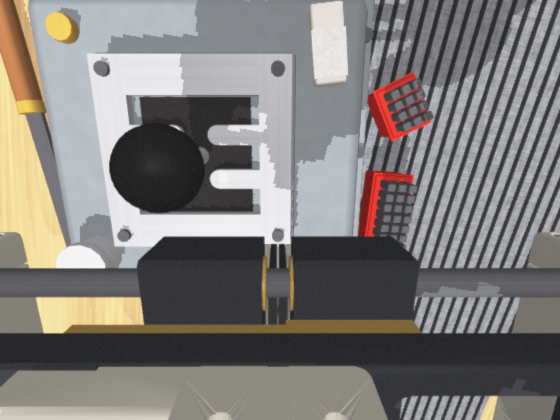

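The wrist view shows the whole knob at px (157,168), along with the gate plate, so I can check the neutral position from it.

```bash
cat >> h.py <<'E'
def wk(f,zk,s,box):
    im=cv2.imread(f); m=(im.max(2)<55).astype(np.uint8); k=np.zeros_like(m); x0,y0,x1,y1=box; k[y0:y1,x0:x1]=m[y0:y1,x0:x1]
    return k
E
python3 - <<'E'
from h import *
s=st()
g=cv2.cvtColor(cv2.imread("pics/w8.png"),cv2.COLOR_BGR2GRAY)
for r0 in [(135,200)]:
  m=((g<48)*255).astype(np.uint8)[100:235,90:225]
  m=cv2.morphologyEx(m,cv2.MORPH_OPEN,np.ones((25,25),np.uint8))
  c=max(cv2.findContours(m,0,1)[0],key=cv2.contourArea);(u,v),r=cv2.minEnclosingCircle(c);u+=90;v+=100;print("circ",u,v,r,cv2.fitEllipse(c))
for uv in((u,v),(157,168)):
  p=onz("wrist",*uv,.225,s);print(p,"gb",R2.T@(p[:2]-C))
# plate corners in wrist: screws
for uv in((102,68),(278,69),(278,235),(124,235)):
  p=onz("wrist",*uv,.15,s);print("screw gb",R2.T@(p[:2]-C))
E
```

```text
t 7.05 tcp [0.5333 0.0381 0.3842] tip [0.5333 0.038  0.2062] tip_gb [-0.0558  0.0515] jawdir -170.5 fx_gb [-0.3 -0.1] [-0.28 -0.15  0.51] w 0.0001 x [-0. -0. -1.]
circ 158.68516540527344 167.24327850341797 48.831077575683594 ((67.49411010742188, 67.17340087890625), (88.3659896850586, 93.0204086303711), 120.72203826904297)
[ 0.59699409 -0.00557051  0.225     ] gb [-0.00015031 -0.00207415]
[ 0.59771959 -0.00510443  0.225     ] gb [ 0.00064217 -0.0017342 ]
screw gb [ 0.05850984 -0.05659206]
screw gb [-0.05406561 -0.05609326]
screw gb [-0.05418577  0.05616295]
screw gb [0.05885336 0.05617368]
```

>>> apply_moves:
  commands:
    - {"dx": 20,"dy": 3.3,"dz": 0,"spin": 0,"hand": 1}
    - {"dx": 20,"dy": 3.3,"dz": 0,"spin": 0,"hand": 1}
    - {"dx": 15,"dy": 2.5,"dz": 0,"spin": 0,"hand": 1}
    - {"dx": 1.3,"dy": -8,"dz": 0,"spin": 0,"hand": 1}
    - {"dx": 1.3,"dy": -8,"dz": 0,"spin": 0,"hand": 1}

```text
t: 7.68
eef_pos: [0.5905, 0.0309, 0.384]
ee_rot: [1.609, 1.57, -2.937]
force: [0.2, -0.1, 0.1]
width: 0.0003
```

>>> apply_moves:
  commands:
    - {"dx": 0.7,"dy": -4,"dz": 0,"spin": 0,"hand": 1}
    - {"dx": 0.7,"dy": -4,"dz": 0.2,"spin": 0,"hand": 1}
    - {"dx": 0.7,"dy": -4,"dz": 0.2,"spin": 0,"hand": 1}
    - {"dx": 0.7,"dy": -4,"dz": 0.2,"spin": 0,"hand": 1}
    - {"dx": 0,"dy": 0,"dz": 0,"spin": 0,"hand": 1}

```text
t: 8.3
eef_pos: [0.5936, 0.0155, 0.385]
ee_rot: [-2.099, 1.571, -0.362]
force: [-0.8, 1.2, 1.0]
width: 0.0005
```

Run:
```python
from h import *
s=st()
im=cv2.cvtColor(viewer.grab_frame("wrist"),cv2.COLOR_RGB2BGR);cv2.imwrite("pics/w9.png",im);snap("9",("side",))
```

```text
t 8.3 tcp [0.5936 0.0155 0.385 ] tip [0.5936 0.0155 0.207 ] tip_gb [-0.      0.0192] jawdir -170.47 fx_gb [-0.59  1.32] [-0.8   1.21  0.98] w 0.0005 x [ 0. -0. -1.]
```

View pics/w9.png

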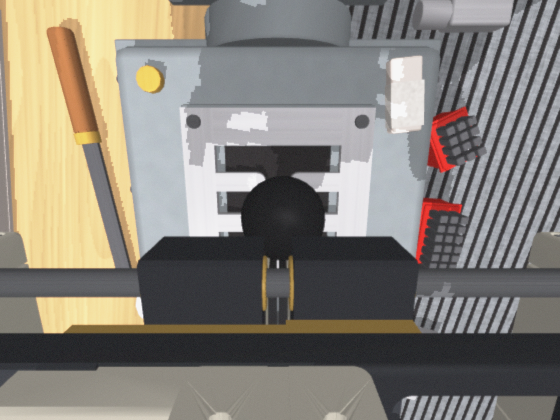

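View pics/side9.png

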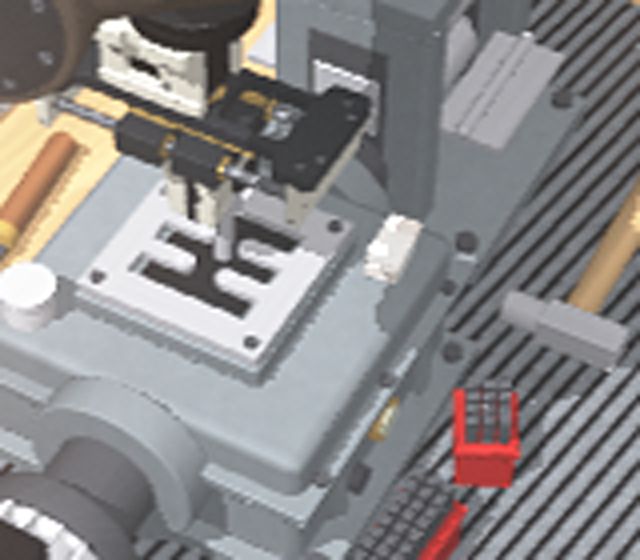

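>>> apply_moves:
  commands:
    - {"dx": 0.9,"dy": -4,"dz": 0.2,"spin": 0,"hand": 1}
    - {"dx": 1,"dy": -4,"dz": 0,"spin": 0,"hand": 1}
    - {"dx": 1,"dy": -4,"dz": 0,"spin": 0,"hand": 1}
    - {"dx": 1,"dy": -4,"dz": 0,"spin": 0,"hand": 1}
    - {"dx": 0,"dy": 0,"dz": 0,"spin": 0,"hand": 1}

```text
t: 9.02
eef_pos: [0.5975, -0.0008, 0.3848]
ee_rot: [1.779, 1.57, -2.767]
force: [-1.4, 1.3, 1.4]
width: 0.0004
```

Run:
```python
from h import *
s=st()
im=cv2.cvtColor(viewer.grab_frame("wrist"),cv2.COLOR_RGB2BGR);cv2.imwrite("pics/w10.png",im)
```

```text
t 9.03 tcp [ 0.5975 -0.0008  0.3848] tip [ 0.5974 -0.0009  0.2068] tip_gb [0.001  0.0025] jawdir -170.5 fx_gb [-1.15  1.55] [-1.39  1.34  1.4 ] w 0.0004 x [-0.001 -0.    -1.   ]
```

View pics/w10.png

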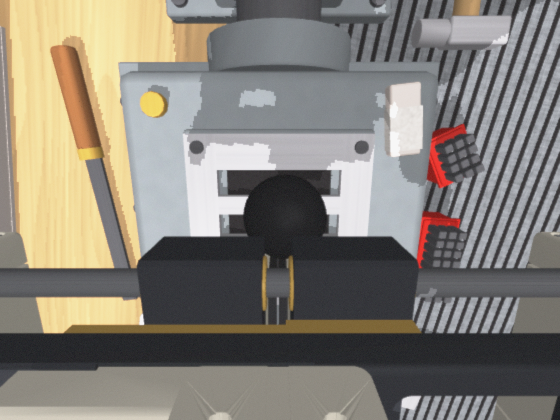

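>>> apply_moves:
  commands:
    - {"dx": 0.8,"dy": -4,"dz": -0.2,"spin": 0,"hand": 1}
    - {"dx": 0.7,"dy": -4,"dz": -0.3,"spin": 0,"hand": 1}
    - {"dx": 0.7,"dy": -4,"dz": -0.4,"spin": 0,"hand": 1}
    - {"dx": 0.7,"dy": -4,"dz": -0.5,"spin": 0,"hand": 1}
    - {"dx": 0.5,"dy": -3,"dz": -0.5,"spin": 0,"hand": 1}

```text
t: 9.7
eef_pos: [0.6009, -0.0197, 0.383]
ee_rot: [1.431, 1.57, -3.116]
force: [-2.4, 3.2, -1.2]
width: 0.0005
```

Run:
```python
from h import *
s=st()
im=cv2.cvtColor(viewer.grab_frame("wrist"),cv2.COLOR_RGB2BGR);cv2.imwrite("pics/w11.png",im);snap("11",("side",))
```

```text
t 9.7 tcp [ 0.6009 -0.0197  0.383 ] tip [ 0.6008 -0.0197  0.205 ] tip_gb [ 0.0013 -0.0166] jawdir -170.48 fx_gb [-1.82  3.6 ] [-2.39  3.25 -1.25] w 0.0005 x [-0. -0. -1.]
```

View pics/w11.png

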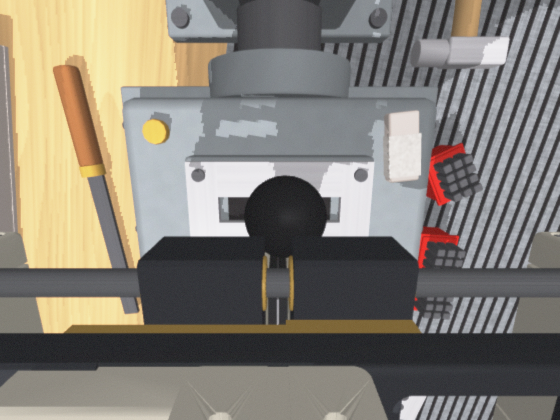

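View pics/side11.png

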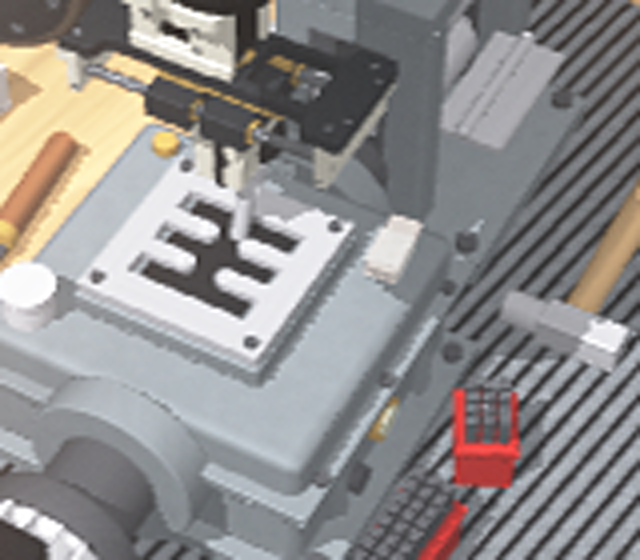

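>>> apply_moves:
  commands:
    - {"dx": 0.3,"dy": -2,"dz": -0.3,"spin": 0,"hand": 1}
    - {"dx": 0.3,"dy": -2,"dz": -0.3,"spin": 0,"hand": 1}
    - {"dx": 0.1,"dy": -1,"dz": -0.2,"spin": 0,"hand": 1}
    - {"dx": 0,"dy": 0,"dz": 0,"spin": 0,"hand": 1}
    - {"dx": 0,"dy": 0,"dz": 0,"spin": 0,"hand": 1}

```text
t: 10.42
eef_pos: [0.6016, -0.0244, 0.3824]
ee_rot: [-2.264, 1.571, -0.527]
force: [-1.1, 0.8, -1.4]
width: 0.0003
```

Run:
```python
from h import *
s=st()
```

```text
t 10.43 tcp [ 0.6016 -0.0244  0.3824] tip [ 0.6017 -0.0244  0.2044] tip_gb [ 0.0013 -0.0214] jawdir -170.47 fx_gb [-0.93  0.92] [-1.07  0.76 -1.36] w 0.0003 x [ 0. -0. -1.]
```

>>> apply_moves:
  commands:
    - {"dx": -2.8,"dy": 16.8,"dz": 0,"spin": 0,"hand": 1}
    - {"dx": -20.5,"dy": -3.4,"dz": 0,"spin": 0,"hand": 1}
    - {"dx": -21,"dy": -3.5,"dz": 0,"spin": 0,"hand": 1}
    - {"dx": -21,"dy": -3.5,"dz": 0,"spin": 0,"hand": 1}
    - {"dx": 0,"dy": 0,"dz": 0,"spin": 0,"hand": 1}

```text
t: 11.05
eef_pos: [0.5354, -0.0176, 0.3833]
ee_rot: [-1.634, 1.569, 0.104]
force: [0.4, -0.1, 0.8]
width: 0.0002
```

Run:
```python
from h import *
s=st()
im=cv2.cvtColor(viewer.grab_frame("wrist"),cv2.COLOR_RGB2BGR);cv2.imwrite("pics/w12.png",im);snap("12",("side",))
```

```text
t 11.05 tcp [ 0.5354 -0.0176  0.3833] tip [ 0.5357 -0.0176  0.2053] tip_gb [-0.0626 -0.0038] jawdir -170.43 fx_gb [ 0.39 -0.19] [ 0.41 -0.12  0.82] w 0.0002 x [ 0.002  0.    -1.   ]
```

View pics/w12.png

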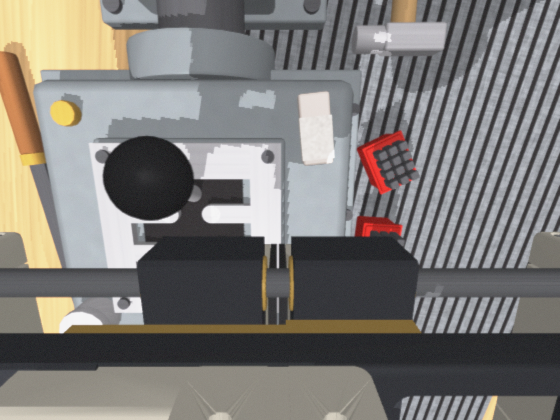

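View pics/side12.png

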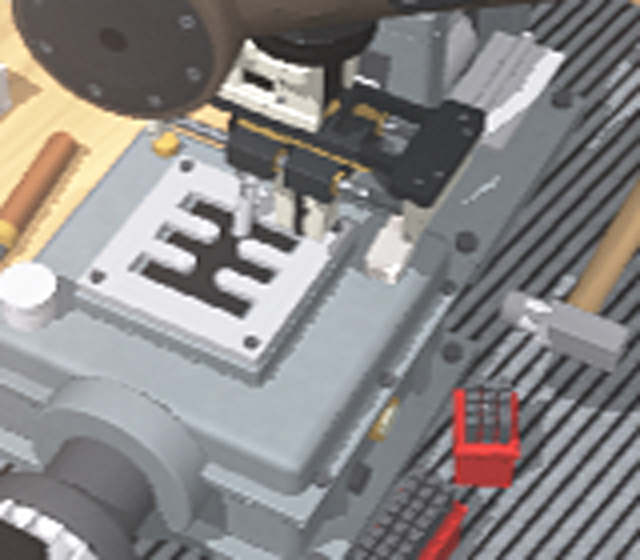

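Run:
```python
from h import *
s=st()
for uv in((148,177),):
  p=onz("wrist",*uv,.2175,s);print("knob gb",R2.T@(p[:2]-C))
for uv in((100,156),(268,156),(124,302)):
  p=onz("wrist",*uv,.15,s);print("screw gb",R2.T@(p[:2]-C))
```

```text
t 11.15 tcp [ 0.5366 -0.0175  0.383 ] tip [ 0.5369 -0.0175  0.205 ] tip_gb [-0.0614 -0.0039] jawdir -170.43 fx_gb [0.22 0.25] [ 0.17  0.28 -1.08] w 0.0002 x [ 0.002  0.    -1.   ]
knob gb [ 0.00230815 -0.05197564]
screw gb [ 0.06204055 -0.05632285]
screw gb [-0.05269695 -0.05653755]
screw gb [0.05979657 0.05554726]
```

>>> apply_moves:
  commands:
    - {"dx": 2.6,"dy": -15.5,"dz": 0,"spin": 0,"hand": 1}
    - {"dx": 2.6,"dy": -15.5,"dz": 0,"spin": 0,"hand": 1}
    - {"dx": 2.6,"dy": -15.5,"dz": 0,"spin": 0,"hand": 1}
    - {"dx": 10,"dy": 1.7,"dz": 0,"spin": 0,"hand": 1}
    - {"dx": 8,"dy": 1.3,"dz": 0,"spin": 0,"hand": 1}

```text
t: 11.78
eef_pos: [0.5629, -0.0619, 0.3822]
ee_rot: [2.411, 1.571, -2.136]
force: [1.3, 0.7, -0.3]
width: 0.0006
```

>>> apply_moves:
  commands:
    - {"dx": 4,"dy": 0.7,"dz": 0,"spin": 0,"hand": 1}
    - {"dx": 4,"dy": 0.7,"dz": 0.2,"spin": 0,"hand": 1}
    - {"dx": 4,"dy": 0.7,"dz": 0.2,"spin": 0,"hand": 1}
    - {"dx": 4,"dy": 0.7,"dz": 0.2,"spin": 0,"hand": 1}
    - {"dx": 4,"dy": 0.7,"dz": 0,"spin": 0,"hand": 1}

```text
t: 12.4
eef_pos: [0.5822, -0.058, 0.3832]
ee_rot: [2.605, 1.571, -1.941]
force: [-3.0, -0.8, 2.6]
width: 0.0004
```

Run:
```python
from h import *
s=st()
im=cv2.cvtColor(viewer.grab_frame("wrist"),cv2.COLOR_RGB2BGR);cv2.imwrite("pics/w13.png",im);snap("13",("side",))
```

```text
t 12.4 tcp [ 0.5822 -0.058   0.3832] tip [ 0.5822 -0.0581  0.2052] tip_gb [-0.0234 -0.0514] jawdir -170.46 fx_gb [-3.13 -0.32] [-3.03 -0.83  2.61] w 0.0004 x [-0. -0. -1.]
```

View pics/side13.png

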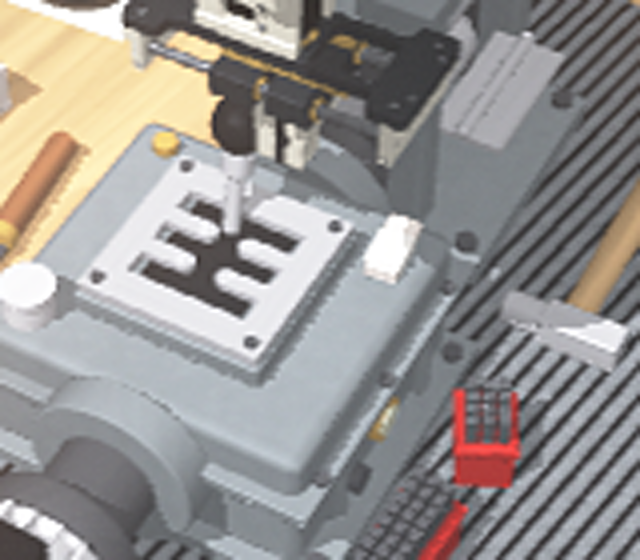

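The lever is entering the far slot of the mill-side rail: the knob is at about (235,122) in the side view and the push is 3 N. I'll keep going.

>>> apply_moves:
  commands:
    - {"dx": 4,"dy": 0.7,"dz": 0,"spin": 0,"hand": 1}
    - {"dx": 4,"dy": 0.7,"dz": -0.3,"spin": 0,"hand": 1}
    - {"dx": 4,"dy": 0.7,"dz": -0.4,"spin": 0,"hand": 1}
    - {"dx": 4,"dy": 0.7,"dz": -0.5,"spin": 0,"hand": 1}
    - {"dx": 4,"dy": 0.7,"dz": -0.6,"spin": 0,"hand": 1}

```text
t: 13.12
eef_pos: [0.6024, -0.0544, 0.3811]
ee_rot: [-0.822, 1.571, 0.915]
force: [-3.3, -0.3, 2.4]
width: 0.0005
```

>>> apply_moves:
  commands:
    - {"dx": 4,"dy": 0.7,"dz": -0.6,"spin": 0,"hand": 1}
    - {"dx": 3,"dy": 0.5,"dz": -0.6,"spin": 0,"hand": 1}
    - {"dx": 2,"dy": 0.3,"dz": -0.4,"spin": 0,"hand": 1}
    - {"dx": 2,"dy": 0.3,"dz": -0.4,"spin": 0,"hand": 1}
    - {"dx": 0,"dy": 0,"dz": 0,"spin": 0,"hand": 1}

```text
t: 13.75
eef_pos: [0.6132, -0.0526, 0.3791]
ee_rot: [-0.601, 1.571, 1.136]
force: [-3.2, -0.3, 2.0]
width: 0.0004
```

Run:
```python
from h import *
s=st()
snap("14",("side",))
def P(p):
    u,v=proj("side",p);return round(float(u+.375-220)*4,1),round(float(v+.375-150)*4,1)
for b in(.2,.23,.25,.27,.29): print(b,.18*np.sin(b),P(knob(-.29,b)))
```

```text
t 13.75 tcp [ 0.6132 -0.0526  0.3791] tip [ 0.6132 -0.0526  0.2011] tip_gb [ 0.0081 -0.0511] jawdir -170.47 fx_gb [-3.22  0.18] [-3.2  -0.35  2.03] w 0.0004 x [ 0.  0. -1.]
0.2 0.03576047954311102 (207.9, 113.0)
0.23 0.04103595423633391 (200.6, 111.8)
0.25 0.04453271266581413 (195.7, 111.1)
0.27 0.04801165860398961 (190.9, 110.5)
0.29 0.05147140051887039 (186.1, 110.0)
```

View pics/side14.png

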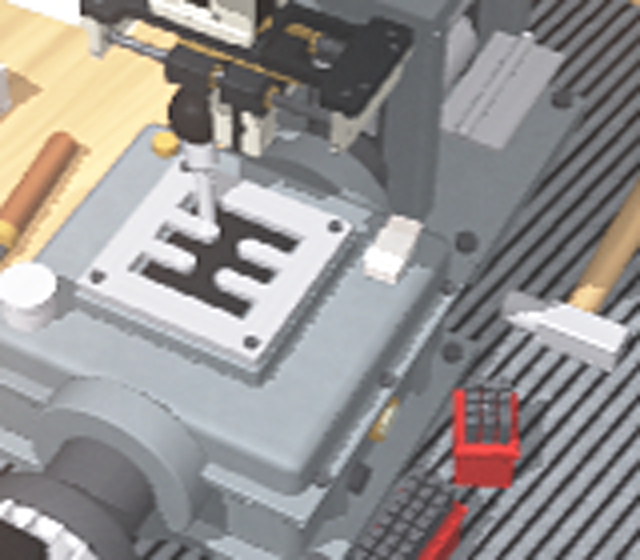

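>>> apply_moves:
  commands:
    - {"dx": 2,"dy": 0.3,"dz": -0.4,"spin": 0,"hand": 1}
    - {"dx": 2,"dy": 0.3,"dz": -0.4,"spin": 0,"hand": 1}
    - {"dx": 1,"dy": 0.2,"dz": -0.2,"spin": 0,"hand": 1}
    - {"dx": 0,"dy": 0,"dz": 0,"spin": 0,"hand": 1}
    - {"dx": 0,"dy": 0,"dz": 0,"spin": 0,"hand": 1}

```text
t: 14.42
eef_pos: [0.6181, -0.0519, 0.3781]
ee_rot: [-0.592, 1.571, 1.145]
force: [-2.6, 1.0, 2.2]
width: 0.0004
```

```bash
python3 -c "
from h import *
st()"
```

```text
t 14.43 tcp [ 0.6181 -0.0519  0.3781] tip [ 0.6181 -0.0519  0.2001] tip_gb [ 0.013  -0.0512] jawdir -170.47 fx_gb [-2.41  1.44] [-2.61  1.02  2.19] w 0.0004 x [ 0.  0. -1.]
```

>>> apply_moves:
  commands:
    - {"dx": 0.5,"dy": 0.1,"dz": 0,"spin": 0,"hand": 1}
    - {"dx": 0.5,"dy": 0.1,"dz": -0.2,"spin": 0,"hand": 1}
    - {"dx": 0.5,"dy": 0.1,"dz": 0,"spin": 0,"hand": 1}
    - {"dx": 0,"dy": 0,"dz": 0,"spin": 0,"hand": 1}
    - {"dx": 0,"dy": 0,"dz": 0,"spin": 0,"hand": 1}

```text
t: 15.05
eef_pos: [0.6196, -0.0516, 0.3779]
ee_rot: [1.223, 1.571, 2.96]
force: [-3.4, 0.9, 1.7]
width: 0.0004
```

```bash
python3 -c "
from h import *
st();snap('15',('side',))"
```

```text
t 15.05 tcp [ 0.6196 -0.0516  0.3779] tip [ 0.6196 -0.0515  0.1999] tip_gb [ 0.0145 -0.0511] jawdir -170.47 fx_gb [-3.22  1.44] [-3.42  0.89  1.67] w 0.0004 x [-0.  0. -1.]
```

View pics/side15.png

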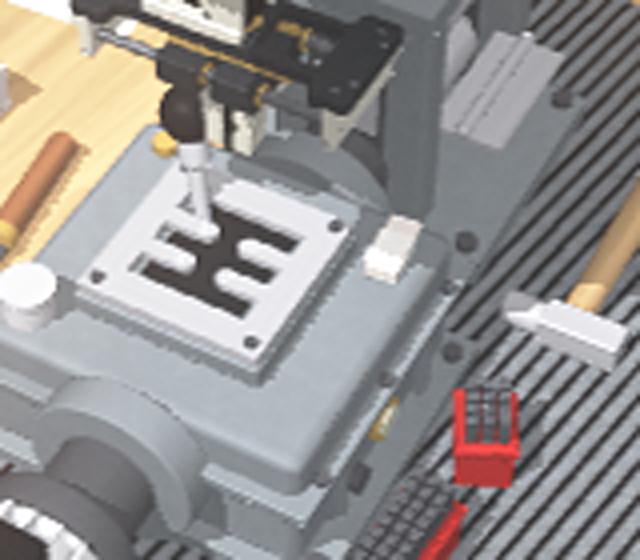

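>>> apply_moves:
  commands:
    - {"dx": 0.5,"dy": 0.1,"dz": 0,"spin": 0,"hand": 1}
    - {"dx": 0.5,"dy": 0.1,"dz": -0.2,"spin": 0,"hand": 1}
    - {"dx": 0,"dy": 0,"dz": 0,"spin": 0,"hand": 1}
    - {"dx": 0,"dy": 0,"dz": 0,"spin": 0,"hand": 1}
    - {"dx": 0,"dy": 0,"dz": 0,"spin": 0,"hand": 1}

```text
t: 15.72
eef_pos: [0.6206, -0.0514, 0.3777]
ee_rot: [1.682, 1.571, -2.864]
force: [-2.9, 1.0, 1.1]
width: 0.0005
```

```bash
python3 -c "
from h import *
st()"
```

```text
t 15.72 tcp [ 0.6206 -0.0514  0.3777] tip [ 0.6205 -0.0514  0.1997] tip_gb [ 0.0155 -0.0512] jawdir -170.47 fx_gb [-2.69  1.45] [-2.89  0.99  1.07] w 0.0005 x [-0. -0. -1.]
```

>>> apply_moves:
  commands:
    - {"dx": 0.5,"dy": 0.1,"dz": 0,"spin": 0,"hand": 1}
    - {"dx": 0.5,"dy": 0.1,"dz": -0.2,"spin": 0,"hand": 1}
    - {"dx": 0,"dy": 0,"dz": 0,"spin": 0,"hand": 1}
    - {"dx": 0,"dy": 0,"dz": 0,"spin": 0,"hand": 1}
    - {"dx": 0,"dy": 0,"dz": 0,"spin": 0,"hand": 1}

```text
t: 16.35
eef_pos: [0.6216, -0.0512, 0.3775]
ee_rot: [1.22, 1.571, 2.957]
force: [-3.9, 0.4, 1.3]
width: 0.0004
```

```bash
python3 -c "
from h import *
st()"
```

```text
t 16.35 tcp [ 0.6216 -0.0512  0.3775] tip [ 0.6216 -0.0512  0.1995] tip_gb [ 0.0166 -0.0511] jawdir -170.47 fx_gb [-3.74  1.05] [-3.87  0.42  1.31] w 0.0004 x [-0.  0. -1.]
```

>>> apply_moves:
  commands:
    - {"dx": 0.5,"dy": 0.1,"dz": 0,"spin": 0,"hand": 1}
    - {"dx": 0.5,"dy": 0.1,"dz": -0.2,"spin": 0,"hand": 1}
    - {"dx": 0,"dy": 0,"dz": 0,"spin": 0,"hand": 1}
    - {"dx": 0,"dy": 0,"dz": 0,"spin": 0,"hand": 1}
    - {"dx": 0,"dy": 0,"dz": 0,"spin": 0,"hand": 1}

```text
t: 16.98
eef_pos: [0.6226, -0.051, 0.3774]
ee_rot: [1.682, 1.571, -2.864]
force: [-5.3, -0.8, 2.0]
width: 0.0007
```

```bash
python3 -c "
from h import *
st();snap('16',('side',))"
```

```text
t 16.98 tcp [ 0.6226 -0.051   0.3774] tip [ 0.6225 -0.051   0.1994] tip_gb [ 0.0175 -0.0511] jawdir -170.47 fx_gb [-5.41  0.08] [-5.35 -0.81  2.02] w 0.0007 x [-0. -0. -1.]
```

View pics/side16.png

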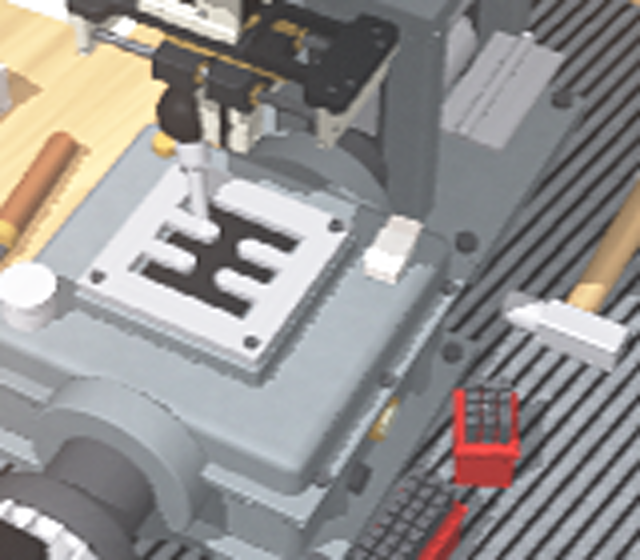

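The push rose from 2.7 to 3.7 to 5.4 N over the last 2 mm, so the lever has reached the end buffer. The side image puts b at about 0.28. I'll back off, lift, and look.

>>> apply_moves:
  commands:
    - {"dx": -10,"dy": -1.7,"dz": 0,"spin": 0,"hand": 1}
    - {"dx": -20,"dy": -3.3,"dz": 0,"spin": 0,"hand": 1}
    - {"dx": -20,"dy": -3.3,"dz": 0,"spin": 0,"hand": 1}
    - {"dx": -20,"dy": -3.3,"dz": 30,"spin": 0,"hand": 1}
    - {"dx": -20,"dy": -3.3,"dz": 40,"spin": 0,"hand": 1}

```text
t: 17.65
eef_pos: [0.532, -0.066, 0.4477]
ee_rot: [-2.006, 1.57, -0.269]
force: [0.1, 0.6, 0.1]
width: 0.0006
```

>>> apply_moves:
  commands:
    - {"dx": -30,"dy": 0,"dz": 40,"spin": 0,"hand": 1}
    - {"dx": -30,"dy": 0,"dz": 0,"spin": 0,"hand": 1}
    - {"dx": 0,"dy": 0,"dz": 0,"spin": 0,"hand": 1}
    - {"dx": 0,"dy": 0,"dz": 0,"spin": 0,"hand": 1}
    - {"dx": 0,"dy": 0,"dz": 0,"spin": 0,"hand": 1}

```text
t: 18.27
eef_pos: [0.4733, -0.0658, 0.4869]
ee_rot: [2.052, 1.57, -2.494]
force: [-0.4, -0.7, -0.7]
width: 0.0006
```

```bash
python3 -c "
from h import *
st();snap('17')"
```

```text
t 18.27 tcp [ 0.4733 -0.0658  0.4869] tip [ 0.4732 -0.0658  0.3089] tip_gb [-0.1322 -0.0411] jawdir -170.47 fx_gb [-0.5  -0.61] [-0.39 -0.69 -0.73] w 0.0006 x [-0. -0. -1.]
```

View pics/side17.png

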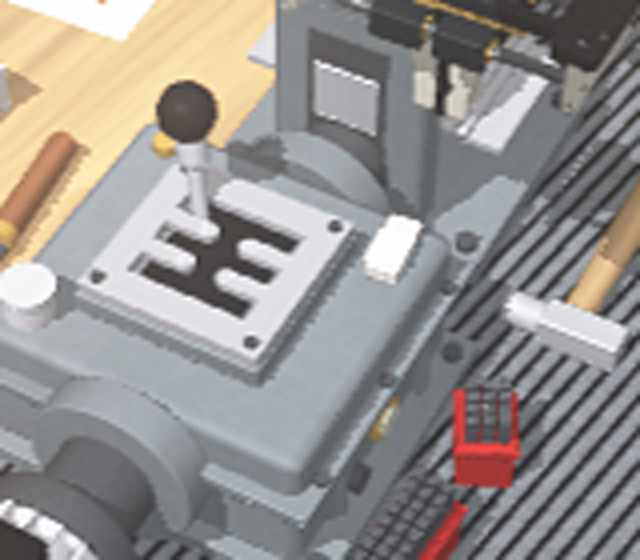

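View pics/top17.png

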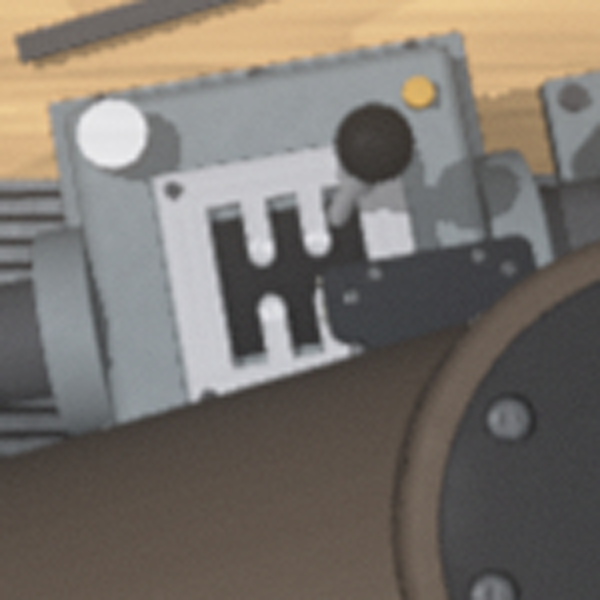

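Run:
```python
from h import *
T=lambda u,v:(u/4+205-.375,v/4+135-.375); S=lambda u,v:(u/4+220-.375,v/4+150-.375)
k,e=cross(ray("top",*T(375,142)),ray("side",*S(187,111)));print("knob",k,e,"gb",R2.T@(k[:2]-C))
# same-method start value
k0=np.array([.54991,-.01172]);print("start gb",R2.T@(k0-C),"diff",R2.T@(k[:2]-k0))
```

```text
knob [ 0.65398197 -0.04311234  0.21076353] 0.000726625378688699 gb [ 0.04985983 -0.04850683]
start gb [-0.04760362 -0.00036819] diff [ 0.09746346 -0.04813864]
```

```bash
python3 -c "
from h import *
print(arm.job_done());st()"
```

```text
the job is handed in; nothing more can be done
None
the job is handed in; nothing more can be done
```

The gearbox is in slow forward, and I handed the job in at about 18 s of the 61 s allowed. With closed fingertips I pushed the knob from the middle near slot into neutral, then across to the mill end (right, -y), then away from the robot into the far slot there.

- **Final position:** after backing off, the top and side views together put the knob at x = +49.9 mm, y = -48.5 mm, z = 210.8 mm in the gearbox frame. That is about 0.28 rad along, where fully home is 0.27, with a height of about 211 mm expected in a corner slot.
- **Push force:** it rose from 2.7 to 5.4 N over the last 2 mm, which fits the lever meeting the slot's end buffer. Sideways and forward pushes measured at most about 6.5 N.
- **Loose things:** the tin, eraser, hammer, nearer punch box and the part of the file in view look unmoved in the last pictures. I did not check the bench block or the whole bench again.
- **Disagreements:** the wrist view put the plate centre 2 to 4 mm further out in x than the top and side views. The final y reads about 3 mm short of the nominal -51 mm rail, which is within the lever's play and measuring error.
- **Refused calls:** my first three move calls were refused for missing keys, and nothing moved.

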